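# Pin the mixer spindle and take off its cap, whichever way it is threaded

## Task

The cap on the bench mixer's drive spindle has to come off for cleaning. First stop the spindle from turning: take the yellow-headed locking pin from its wooden block and push it down through the fork and the drive plate's ear until its head sits on the fork. Then unscrew the blue cap, trying both ways because nobody knows which way this one is threaded, lift it straight off and finish still holding it upright in the gripper, a good 10 cm above where it sat, leaving the pin home and the other things on the counter alone.

Things in the scene. Friction and masses are not known exactly. Their poses are not given: they have to be found in the camera images.
- mixer: Bench mixer drive base, fixed: aluminium foot plate 160 (x) by 220 (y) mm, white round housing 120 mm wide, 55 mm high, green switch on its -x side, dark steel fork bracket on its +y side. Origin on the counter under the spindle axis, z up. Foot plate from y = -85 to 135 mm; the bracket's upright web from y = 94 to 108 mm, 80 mm high.
- fork_hole (a point): Mouth of the fork's hole, in the upper fork plate's top face, 80 mm above the counter, 75 mm from the spindle axis along the mixer's +y. Vertical hole 10.5 mm wide through upper fork plate, drive plate's ear and lower fork plate, each 8 mm thick, 2 mm apart, mouths chamfered 1.5 mm. Nothing stands above the 40 mm square fork. Axes as the mixer's.
- cap_seat (a point): Centre of the drive plate's top face, 70 mm above the counter, where the lower rim of the cap sits; on the spindle axis. Axes as the mixer's.
- spindle (a joint): Turn of the spindle and its steel drive plate about the vertical, rad, counter-clockwise from above positive; 0 with the ear's hole in line with the fork's. It turns very lightly unless pinned, and then the cap only carries it round. Pinned it has about 0.04 rad of play.
- cap: Blue spindle cap, 54 mm across, skirt 35 mm high over a 28 mm high hub, with a wing grip on top. 0.15 kg. Origin at the centre of its lower rim, z up, x along the wing. Which way it unscrews, clockwise or counter-clockwise, differs from start to start and cannot be seen. The wrong way it stops dead after 0.1 to 0.15 rad.
- pin: Locking pin, upright: steel shank 8 mm thick and 36 mm long with a tapered tip, yellow round head 20 mm wide and 22 mm high. 50 g. Origin at the centre of the head's underside, z up. At the start it stands in the wooden block.
- stand: Wooden block 56 by 56 by 45 mm high, fixed, with a vertical 10.5 mm hole through its middle in which the pin stands, the head resting on the block's top. Origin at the centre of its underside.
- honey_jar: Bystander: jar 57 mm wide, 77 mm high with a red lid. Origin at the centre of its underside.
- egg_timer: Bystander: red egg timer 63 mm wide, 52 mm high. Origin at the centre of its underside.
- cutter: Bystander: round tin cookie cutter 57 mm wide, 30 mm high. Origin at the centre of its underside.
- wing (a point): Middle of the wing grip's top edge, 60 mm above the cap's rim. Upright bar 46 mm long (x), 12 mm thick (y), 25 mm high. The thread is coarse and bayonet-like: turned the right way the cap goes easily, without rising, and can be lifted straight off between 0.75 and 1.2 rad from its start (best 0.97); firm stop at about 1.25 rad. Lift before and it is held down.
There are look-alikes about, which are no part of the job. There is more than one size of the cap; the one meant has the size given above.

How it is judged (in metres and radians):
On the way, in this order (a step that is already met when the one before it is completed fails the run):
1. the pin is fully home in the fork, its head on the upper fork plate, the cap still on (z of pin in the frame of fork_hole between -0.003 and 0.003 m and horizontal distance between pin and fork_hole below 0.004 m and angle between pin's own z axis and vertical below 0.12 rad and z of cap in the frame of cap_seat below 0.008 m), for 0.2 s.
2. the cap, still down on its seat, has been turned loose: more than 0.6 rad from where it was (angle between the x axis of cap and the x axis of cap_seat, either way round above 0.6 rad and z of cap in the frame of cap_seat below 0.008 m), for 0.1 s.
3. the cap is lifted clear of the spindle's hub with the pin in (z of cap in the frame of cap_seat above 0.035 m and z of pin in the frame of fork_hole below 0.006 m), for 0.1 s.
At the end, for the whole second after the job is handed in: The gripper holds the cap still and upright (within 0.3 rad), its rim more than 70 mm above its seat and touching nothing of the mixer; the pin is home (head within 3 mm of the fork's top, within 4 mm of the hole's axis) and not held, and the spindle is within 0.08 rad of its pinned position (z of cap in the frame of cap_seat above 0.07 m and contact force between the fingers and cap above 1 N and contact force between cap and mixer below 0.3 N and angle between cap's own z axis and vertical below 0.3 rad and linear speed of cap below 0.05 m/s and z of pin in the frame of fork_hole between -0.003 and 0.003 m and horizontal distance between pin and fork_hole below 0.004 m and contact force between the fingers and pin below 0.3 N and value of joint spindle between -0.08 and 0.08 rad); the arm keeps its last pose, push and grip.
It fails at once if the jar, the timer or the cutter is pushed more than 20 mm (distance of any of honey_jar, egg_timer, cutter from where it was at the start of the episode above 0.02 m).
It also fails if it takes over 48 s, if anything falls off the work surface, if the arm or the gripper's body presses on something with over 40 N, if the wrist force passes 120 N, or if a joint passes its speed limit or range.

## Robot

A 6-joint arm with a two-finger parallel gripper is mounted at the origin on a cart in front of the work surface, level with it; the furniture and walls round the work are solid. World frame = base frame: x ahead of the robot, y to its left, z up, the work surface at z = 0. Lengths are in mm, angles in rad, forces in N, time in s.
With the tool pointing down it reaches from about 275 to 775 mm from the base axis. Payload 14.6 kg.
Tool frame: the origin (TCP) lies midway between the tips of the shut fingers; the grasp point (between the pads) lies 19 mm behind it (ctrl.grasp_offset is the distance from the TCP to the grasp point, in mm); z points along the fingers, y is the direction in which the jaws open and shut (so a half turn about z gives the same grasp; the last joint's range is limited). The gripper opens to 85 mm and grips with 20 to 120 N. Pads are 22 mm wide; open, the fingers measure 114 mm over their backs; the gripper's body (76 mm by 85 mm) begins 54 mm behind the grasp point. The pads swing forward as they close: fully open they stand 13 mm farther back than shut.
Start: joints at [-1.293, 0.263, -0.048, 1.259, 0, 1.415], TCP at [220.187, -476.598, 231.278] pointing down, gripper open.
Joint ranges: [-2.65, 2.65], [-0.89, 1.7], [-1.18, 1.37], [-2.13, 2.11], [-1.35, 1.29], [-3.14, 3.14]. Speed limits (rad/s): [1.89, 1.89, 2.57, 2.79, 3.14, 3.14].

## Interface

Orientations are given as a unit quaternion [x, y, z, w].
In Python, from rig import ctrl gives the robot as it stands. Calls block until the motion is done:
- ctrl.goto(position, orientation): joint-space move of the TCP to a pose.
- ctrl.servo_line(position, rate=150, rot=None): straight line of the TCP; rot=None keeps the orientation; rate is the mean speed in mm/s.
- ctrl.goto_joints(angles): joint-space move.
- ctrl.open_gripper() and ctrl.close_gripper(): open the fingers fully, or close them until they stop; the grip force is fixed at half the most.
- ctrl.sleep(seconds).
- ctrl.ik(position, orientation): joint angles nearest the present ones, or None.
- ctrl.sense(): the state.
- ctrl.grab_frame(name): name is "scene" or "top" or "wrist"; returns a dict with "color" (420x560x3 uint8, blue, green, red), "range_z" (420x560 float32, mm along the optical axis (not along the pixel's ray), 0 where there is no reading), "fx", "fy", "cx", "cy" (pixels), "R" (3x3) and "t" (3): a world point X has camera coordinates R X + t. Camera axes: x right, y down, z forward; pixel columns grow to the right and rows downward; lengths in mm; the calibration is good to about 2 mm. A picture is of the moment at which its call begins.
A pose or a line that the arm cannot do raises ctrl.PlanningError and nothing moves.
- ctrl.job_done(): hands the job in, once; it reports no verdict.
Trained networks look in a picture, given as the dict that the camera call returned (one of the last four; its "shot" number tells which), for a name from the list of things; names that differ only in an ending like _2 or _b are one class to them, and where a whole thing is asked for, a point or a joint stands for the part that bears it (a point fixed in the world has none). Each returns a list of dicts, best first, with "score" (0 to 1); they miss things now and then, are a little off and sometimes report something else, mostly with a low value. They report only what shows in the picture. A call takes as long as a camera call. They do not tell look-alikes from the thing itself.
- ctrl.search_frame(label, picture): "at" ([x, y, z] in mm, in world coordinates, good to about 4 mm: the middle of the surface that is visible of it).
- ctrl.regions_of(label, picture): "pixels" (420x560 bool, what is visible of it).
The state is a dict: "clock": time; "joints": joint angles; "dq": joint speeds; "joint_efforts": joint torques, N m; "tcp_pos": TCP position; "orientation": TCP orientation; "ft_force": force on the tool from outside, world axes, zero at the start; "wrist_torque": the same for the moment, N m; "gripper_width": opening from 0.0 (shut) to 1.0 (fully open).
Only numpy, scipy, OpenCV 4.12 (cv2) and the standard library are available. Lean on these libraries where they do the work, as an engineer would, in place of code of your own. Each camera call takes 0.05 s, during which the arm holds its last target. There are 200 camera calls.

## Working session

There is one attempt and no reset: what is moved stays moved. The work goes in short steps, each a Python script; the robot and the scene stay as the last script left them, time stands still between calls to the robot, and variables do not carry over. Pictures are saved under pics/ and viewed, about 8 in all and at most 12, crops included, and the job is handed in when it is done.

```bash
mkdir -p pics; ls
python3 - <<'E'
from rig import ctrl
import cv2,numpy as np
fs={n:ctrl.grab_frame(n) for n in("scene","top")}
cv2.imwrite("pics/a.png",np.vstack([fs["scene"]["color"],fs["top"]["color"]])[:, :])
cv2.imwrite("pics/s1.png",fs["scene"]["color"]);cv2.imwrite("pics/t1.png",fs["top"]["color"])
np.savez("t1.npz",**{k:v for k,v in fs["top"].items()})
np.savez("s1.npz",**{k:v for k,v in fs["scene"].items()})
for n,f in fs.items():
  print(n,f["R"].round(2).tolist(),f["t"],f["fx"])
  for l in("mixer","cap","pin","stand","honey_jar","egg_timer","cutter"):
    print(l,[(np.round(d["at"]).tolist(),round(d["score"],2)) for d in ctrl.search_frame(l,f)])
print(ctrl.sense()["clock"])
E
```

```text
pics
scene [[-0.72, -0.69, -0.02], [-0.28, 0.31, -0.91], [0.63, -0.65, -0.42]] [390.32511626 270.50251049 579.45017668] 398.73746731831574
mixer [([492.0, -60.0, 23.0], 0.9)]
cap [([447.0, 101.0, 28.0], 0.93), ([487.0, -113.0, 102.0], 0.91), ([667.0, -127.0, 25.0], 0.64)]
pin [([452.0, 221.0, 59.0], 0.53)]
stand [([436.0, 232.0, 37.0], 0.85)]
honey_jar []
egg_timer [([471.0, 315.0, 39.0], 0.82)]
cutter [([567.0, -302.0, 22.0], 0.68)]
top [[-0.01, -1.0, 0.01], [-1.0, 0.01, -0.09], [0.09, -0.01, -1.0]] [ -12.1235227   572.62883885 1437.28027389] 532.1323751208898
mixer [([510.0, -92.0, 17.0], 0.85)]
cap [([503.0, -119.0, 103.0], 0.71), ([450.0, 90.0, 25.0], 0.6), ([673.0, -134.0, 30.0], 0.53)]
pin [([460.0, 216.0, 67.0], 0.43)]
stand [([457.0, 211.0, 48.0], 0.97)]
honey_jar [([459.0, -282.0, 75.0], 0.95)]
egg_timer [([485.0, 300.0, 47.0], 0.89)]
cutter [([486.0, 305.0, 45.0], 0.35)]
0.8
```

View pics/t1.png

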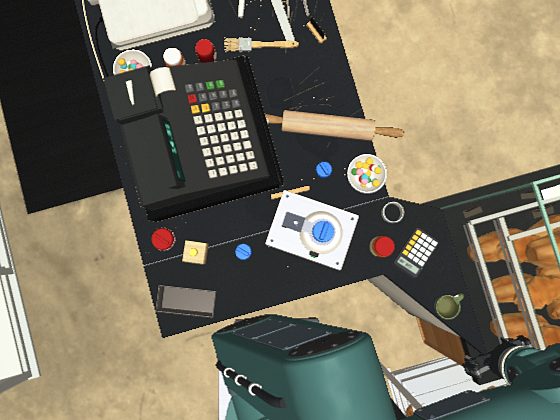

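View pics/s1.png

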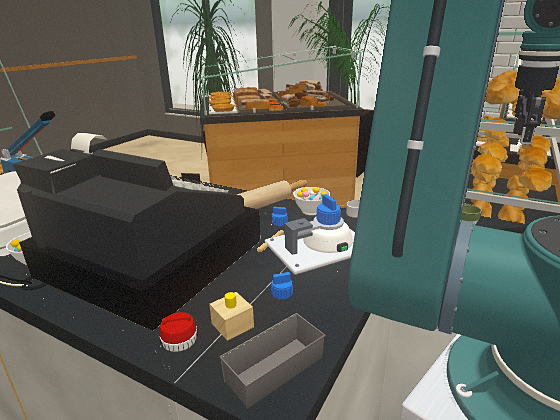

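```bash
cat > h.py <<'E'
from rig import ctrl
import cv2,numpy as np
from scipy.spatial.transform import Rotation as Rn
def cloud(f):
    z=f["range_z"].astype(float);v,u=np.mgrid[:z.shape[0],:z.shape[1]]
    c=np.stack([(u-f["cx"])*z/f["fx"],(v-f["cy"])*z/f["fy"],z],-1)
    w=(c-f["t"])@f["R"]; w[z<=0]=np.nan; return w
def proj(f,X):
    c=f["R"]@np.asarray(X,float)+f["t"]; return f["fx"]*c[0]/c[2]+f["cx"],f["fy"]*c[1]/c[2]+f["cy"]
def down(jaw): # tool z down, tool y (jaw) along heading 'jaw' rad
    y=np.array([np.cos(jaw),np.sin(jaw),0]);z=np.array([0,0,-1.]);x=np.cross(y,z)
    return Rn.from_matrix(np.stack([x,y,z],1)).as_quat()
def jawnow():
    m=Rn.from_quat(ctrl.sense()["orientation"]).as_matrix(); return np.arctan2(m[1,1],m[0,1])
E
python3 - <<'E'
from h import *
f=dict(np.load("t1.npz")); w=cloud(f)
x,y,z=w[...,0],w[...,1],w[...,2]
def cen(n,m): print(n,m.sum(),np.round(np.nanmean(w[m],0),1),np.round(np.nanstd(w[m],0),1))
hsv=cv2.cvtColor(f["color"],cv2.COLOR_BGR2HSV)
blue=(hsv[...,0]>95)&(hsv[...,0]<125)&(hsv[...,1]>120)
near=(abs(x-500)<70)&(abs(y+110)<90)
cen("cap",blue&near&(z>80)); 
wing=blue&near&(z>122); cen("wing",wing)
dark=(f["color"].max(-1)<110)&near&(z>70)&(z<92)&~blue; cen("fork",dark)
plate=near&(z>3)&(z<20)&(f["color"].min(-1)>150); 
r=cv2.minAreaRect(w[plate][:,:2].astype(np.float32)); print("plate",r)
print("rect fork",cv2.minAreaRect(w[dark][:,:2].astype(np.float32)))
yel=(hsv[...,0]>22)&(hsv[...,0]<35)&(hsv[...,1]>150)&(abs(x-457)<40)&(abs(y-213)<40); cen("yel",yel)
# heights around stand
for X in range(400,620,20): print(X,[int(np.nanmax(np.where((abs(x-X)<10)&(abs(y-Y)<10),z,-1))) for Y in range(120,340,20)])
print(ctrl.sense()["orientation"],jawnow())
E
```

```text
cap 355 [ 500.7 -122.7  112.1] [13.6 13.8 11.4]
wing 86 [ 501.3 -123.   131. ] [12.6  5.5  3.3]
fork 54 [526.8 -48.   81.3] [14.5 16.6  3.1]
plate ((499.75494384765625, -110.97811889648438), (178.6750030517578, 138.27206420898438), 89.30754852294922)
rect fork ((527.5748291015625, -47.928218841552734), (50.06674575805664, 36.687347412109375), 70.97516632080078)
yel 21 [451.3 217.8  67.7] [5.4 5.6 4.1]
400 [9, 8, 8, 7, 10, 7, 9, 8, 9, 8, 8]
420 [8, 8, 8, 7, 52, 50, 46, 8, 10, 9, 9]
440 [9, 6, 7, 12, 55, 74, 52, 45, 7, 10, 6]
460 [9, 8, 11, 43, 68, 74, 52, 10, 35, 49, 49]
480 [7, 11, 6, 50, 56, 52, 52, 7, 58, 58, 53]
500 [7, 7, 7, 8, 7, 10, 7, 8, 47, 60, 61]
520 [7, 6, 7, 7, 13, 9, 12, 8, 34, 47, 45]
540 [10, 11, 7, 8, 6, 8, 6, 8, 96, 105, 101]
560 [7, 8, 7, 10, 88, 106, 102, 104, 226, 225, 224]
580 [26, 100, 104, 103, 118, 227, 228, 229, 229, 227, 228]
600 [106, 200, 207, 217, 227, 285, 284, 232, 230, 228, 227]
[ 9.76675536e-01  2.14720507e-01 -2.38918267e-06  2.78610094e-05] -1.1379850196192554
```

Run:
```python
from h import *
ctrl.goto([510,-80,270],down(1.24-np.pi))
f=ctrl.grab_frame("wrist"); np.savez("w1.npz",**f); print(f["R"].round(2),-f["R"].T@f["t"])
ctrl.goto([454,216,250],down(1.24-np.pi))
g=ctrl.grab_frame("wrist"); np.savez("w2.npz",**g)
cv2.imwrite("pics/w12.png",np.vstack([f["color"],g["color"]])[::1]) if 0 else cv2.imwrite("pics/w1.png",f["color"])
cv2.imwrite("pics/w2.png",g["color"])
for l in("pin","stand"): print(l,[(np.round(d["at"]).tolist(),round(d["score"],2)) for d in ctrl.search_frame(l,g)])
print(ctrl.sense()["clock"],ctrl.sense()["joints"])
```

```text
[[-0.33 -0.95  0.  ]
 [-0.9   0.31  0.32]
 [-0.3   0.1  -0.95]] [ 586.25506147 -105.36381629  412.83511467]
pin [([454.0, 217.0, 70.0], 0.79)]
stand [([462.0, 215.0, 42.0], 0.93)]
5.925 [ 2.79746944e-01  2.19790589e-01 -5.71317652e-02  1.29381163e+00
 -1.43384011e-04 -2.52942227e+00]
```

View pics/w1.png

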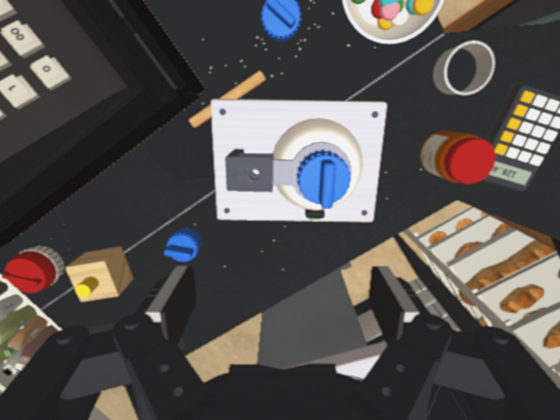

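View pics/w2.png

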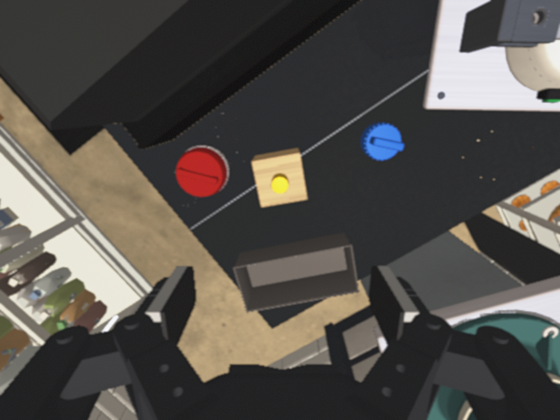

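```bash
cat >> h.py <<'E'
def onplane(f,u,v,z):
    d=f["R"].T@np.array([(u-f["cx"])/f["fx"],(v-f["cy"])/f["fy"],1]);o=-f["R"].T@f["t"]
    return o+d*(z-o[2])/d[2]
E
python3 - <<'E'
from h import *
f=dict(np.load("w1.npz")); g=dict(np.load("w2.npz"))
cv2.imwrite("pics/w1z.png",cv2.resize(f["color"][130:235,205:395],None,fx=4.2,fy=4.2,interpolation=cv2.INTER_CUBIC))
w=cloud(f);z=w[...,2];h=cv2.cvtColor(f["color"],cv2.COLOR_BGR2HSV)
box=np.zeros(z.shape,bool);box[90:235,200:395]=1
blue=(h[...,0]>95)&(h[...,0]<125)&(h[...,1]>120)&box
def rect(n,m,zz):
    k=cv2.morphologyEx(m.astype(np.uint8),cv2.MORPH_OPEN,np.ones((3,3)))
    v,u=np.nonzero(k); P=np.array([onplane(f,a,b,zz)[:2] for a,b in zip(u,v)],np.float32)
    r=cv2.minAreaRect(P);print(n,len(P),np.nanmedian(z[k>0]),r, "mean",P.mean(0))
rect("wing",blue&(z>126),130)
rect("plate",box&(f["color"].min(-1)>0)&(z>0)&(z<14)&(f["color"].min(-1)>120),8)
fk=(f["color"].max(-1)<100)&box&(z>74)&(z<90)&~blue; rect("fork",fk,80)
w=cloud(g);hg=cv2.cvtColor(g["color"],cv2.COLOR_BGR2HSV)
b=np.zeros(z.shape,bool);b[140:215,240:320]=1
f=g; z=w[...,2]; yl=(hg[...,0]>22)&(hg[...,0]<35)&(hg[...,1]>200)&b
rect("yel top",yl&(z>64),67); rect("stand top",b&(z>41)&(z<49)&(g["color"][...,2]>100),45)
print(w[yl][:,2].min(),w[yl][:,2].max())
E
```

```text
wing 542 130.10123763689597 ((503.1018371582031, -123.02347564697266), (11.886679649353027, 43.555118560791016), 70.27366638183594) mean [ 503.8758  -123.33483]Traceback (most recent call last):
  File "<stdin>", line 12, in <module>
  File "<stdin>", line 10, in rect
cv2.error: OpenCV(4.12.0) /io/opencv/modules/imgproc/src/convhull.cpp:143: error: (-215:Assertion failed) total >= 0 && (depth == CV_32F || depth == CV_32S) in function 'convexHull'
```

View pics/w1z.png

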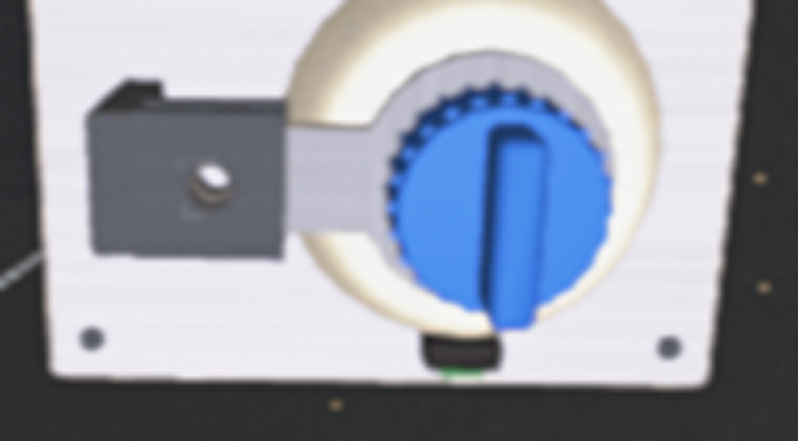

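Run:
```python
from h import *
f=dict(np.load("w1.npz")); g=dict(np.load("w2.npz"))
box=np.zeros(f["range_z"].shape,bool);box[90:235,200:395]=1
def rect(f,n,m,zz):
    k=cv2.morphologyEx(m.astype(np.uint8),cv2.MORPH_OPEN,np.ones((3,3)))
    v,u=np.nonzero(k)
    if len(u)<5: print(n,"none");return
    P=np.array([onplane(f,a,b,zz)[:2] for a,b in zip(u,v)],np.float32)
    print(n,len(P),cv2.minAreaRect(P), "mean",P.mean(0))
w=cloud(f);z=w[...,2];c=f["color"];h=cv2.cvtColor(c,cv2.COLOR_BGR2HSV)
print("plate z",np.nanmedian(z[105:120,230:380]),"ear z",np.nanmedian(z[162:182,276:288]),"fork z",np.nanmedian(z[160:185,230:245]))
rect(f,"plate",box&(z<20)&(c.min(-1)>120),8)
rect(f,"fork",(c.max(-1)<125)&box&(z>74)&(z<90)&(h[...,1]<90),80)
for u,v in((254.5,172.8),(255.5,173.8)): print("hole",onplane(f,u,v,80))
# ear edges at columns 277..287
for cu in(277,282,287): print("ear",[onplane(f,cu,v,70)[:2].round(1).tolist() for v in(130+125/4.2,130+233/4.2)])
z=cloud(g)[...,2];h=cv2.cvtColor(g["color"],cv2.COLOR_BGR2HSV)
b=np.zeros(z.shape,bool);b[140:215,240:320]=1
yl=(h[...,0]>22)&(h[...,0]<35)&(h[...,1]>200)&b
print(z[yl].min(),z[yl].max())
rect(g,"yel top",yl&(z>64),67); rect(g,"stand top",b&(z>41)&(z<60)&(g["color"][...,2]>100),45)
```

```text
plate z 15.303823791947176 ear z 70.41456198946423 fork z 80.32866578748596
plate 11344 ((509.15069580078125, -99.77519226074219), (223.90650939941406, 162.6156463623047), 70.19861602783203) mean [522.2552  -99.02591]
fork 1485 ((530.1472778320312, -47.94492721557617), (51.03017807006836, 38.500511169433594), 70.99761962890625) mean [530.75226  -47.704483]
hole [528.78905563 -53.65190623  80.        ]
hole [527.36576607 -54.30653955  80.        ]
ear [[532.8, -81.5], [504.5, -71.6]]
ear [[531.0, -86.8], [502.6, -77.1]]
ear [[529.1, -92.1], [500.7, -82.6]]
58.03370650082731 66.510366653528
yel top none
stand top 1997 ((453.12701416015625, 219.9940185546875), (56.023189544677734, 56.84889221191406), 81.13383483886719) mean [454.43417 219.52641]
```

Run:
```python
from h import *
g=dict(np.load("w2.npz"));h=cv2.cvtColor(g["color"],cv2.COLOR_BGR2HSV)
b=np.zeros(h.shape[:2],bool);b[140:215,240:320]=1
yl=(h[...,0]>22)&(h[...,0]<35)&(h[...,1]>200)&b
v,u=np.nonzero(yl);print("yellow px",u.min(),u.max(),v.min(),v.max(),u.mean(),v.mean(),"pred",proj(g,[453.1,220,67]),proj(g,[453.1,220,56]),onplane(g,u.mean(),v.mean(),61))
for zz in(130,):
  for hd in(-0.346,np.pi-.346):
    a=ctrl.ik([454,219,zz],down(hd));c=ctrl.ik([528,-53.4,zz],down(hd));print(hd,None if a is None else a[-1],None if c is None else c[-1])
for hd in np.array([1.225,1.225-np.pi]):
  for d in(-1,0,1):
    c=ctrl.ik([502.5,-123,107],down(hd+d));print(hd,d,None if c is None else np.round(c,2))
```

```text
yellow px 274 285 175 178 279.61538461538464 176.23076923076923 pred (np.float64(278.86652798340197), np.float64(184.86258791116964)) (np.float64(278.94810289716463), np.float64(182.46958270956603)) [460.75235263 216.5082972   61.        ]
-0.346 2.20445113540994 1.6623919477652924
2.795592653589793 -0.9371415181798533 -1.4792007058245005
1.225 -1 [-0.4   0.32 -0.32  0.93  0.    0.95]
1.225 0 [-0.4   0.32 -0.32  0.93  0.   -0.05]
1.225 1 [-0.4   0.32 -0.32  0.93  0.   -1.05]
-1.916592653589793 -1 [-0.4   0.32 -0.32  0.93  0.   -2.19]
-1.916592653589793 0 [-0.4   0.32 -0.32  0.93  0.    3.09]
-1.916592653589793 1 [-0.4   0.32 -0.32  0.93  0.    2.09]
```

Run:
```python
from h import *
q=down(np.pi-.346)
ctrl.goto([453.5,219.4,115],q)
ctrl.servo_line([453.5,219.4,47.5],rate=80)
ctrl.close_gripper(); s=ctrl.sense(); print(s["gripper_width"],s["ft_force"].round(1) if hasattr(s["ft_force"],'round') else s["ft_force"],s["tcp_pos"],s["wrist_torque"])
ctrl.servo_line([453.5,219.4,100],rate=80)
f=ctrl.grab_frame("wrist");np.savez("w3.npz",**f);cv2.imwrite("pics/w3.png",f["color"])
s=ctrl.sense();print(s["clock"],s["gripper_width"],s["ft_force"])
```

```text
0.2066974321791143 [-1.4 -0.9  6. ] [453.56324555 219.43164575  47.80465702] [-0.10020976  0.34347077  0.00878795]
9.825 0.20702455285914287 [-0.33644639 -0.44260196  0.12220796]
```

View pics/w3.png

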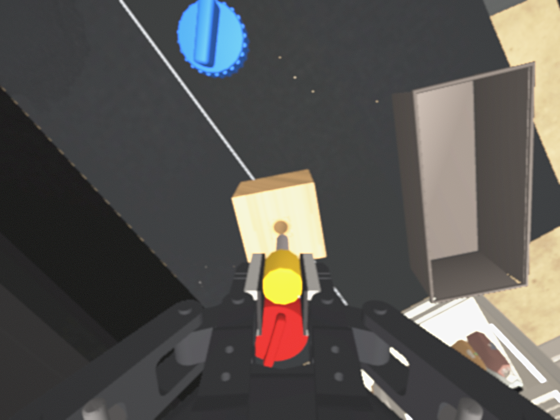

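```bash
python3 - <<'E'
from h import *
f=dict(np.load("w3.npz"))
print("hole",onplane(f,280.8,227.5,45)); print("predict head top rim centre for pin at tcp",proj(f,[453.5,219.4,119]),"tip",proj(f,[453.5,219.4,61.5]), "shank top",proj(f,[453.5,219.4,97]))
h=cv2.cvtColor(f["color"],cv2.COLOR_BGR2HSV);w=cloud(f)
yl=(h[...,0]>18)&(h[...,0]<35)&(h[...,1]>140);yl[:240]=0;yl[310:]=0
v,u=np.nonzero(yl&(f["color"][...,2]>235)); print(u.min(),u.max(),v.min(),v.max())
P=w[yl];P=P[P[:,2]>P[:,2].max()-4]; print(len(P),P.min(0),P.max(0),P.mean(0))
E
python3 -c "
import cv2;a=cv2.imread('pics/w3.png');cv2.imwrite('pics/w3z.png',cv2.resize(a[215:315,230:335],None,fx=5,fy=5,interpolation=cv2.INTER_CUBIC))"
```

```text
hole [452.54572957 219.5460605   45.        ]
predict head top rim centre for pin at tcp (np.float64(278.5753581001762), np.float64(287.434793431244)) tip (np.float64(279.30807181086027), np.float64(237.37351271734948)) shank top (np.float64(278.91346578020995), np.float64(264.33422463488245))
263 301 268 304Traceback (most recent call last):
  File "<stdin>", line 7, in <module>
    return umr_minimum(a, axis, None, out, keepdims, initial, where)
ValueError: zero-size array to reduction operation minimum which has no identity
```

View pics/w3z.png

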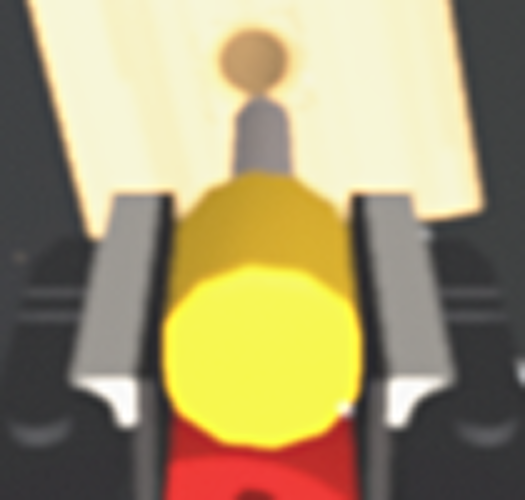

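Run:
```python
from h import *
q=down(np.pi-.346)
p=ctrl.sense()["tcp_pos"]
ctrl.servo_line([p[0],p[1],150],rate=150)
ctrl.goto([528,-53.4,136],q)
f=ctrl.grab_frame("wrist");np.savez("w4.npz",**f)
s=ctrl.sense();t=s["tcp_pos"];print(s["clock"],t,s["gripper_width"])
print("pred head",proj(f,[t[0],t[1],t[2]+19.2]),"hole",proj(f,[t[0],t[1],80]), proj(f,[t[0]+1,t[1],80]),proj(f,[t[0],t[1]+1,80]))
cv2.imwrite("pics/w4z.png",cv2.resize(f["color"][190:310,220:345],None,fx=5,fy=5,interpolation=cv2.INTER_CUBIC))
```

```text
11.45 [527.8162501  -52.1439249  135.89243647] 0.2053848573938641
pred head (np.float64(279.06986506606756), np.float64(287.63948141895315)) hole (np.float64(279.76529312413055), np.float64(227.2705485021755)) (np.float64(278.43175480837874), np.float64(227.71746658155445)) (np.float64(280.2480648336262), np.float64(228.50769602238518))
```

View pics/w4z.png

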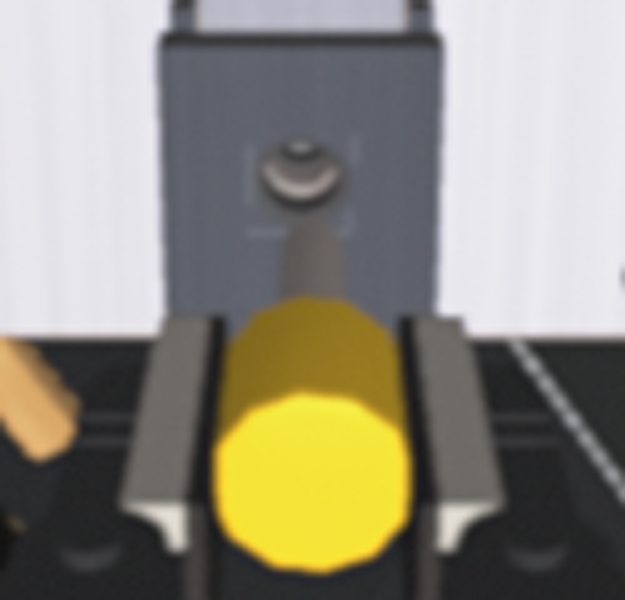

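Run:
```python
from h import *
x,y=528.8,-53.7
ctrl.servo_line([x,y,128],rate=60,rot=down(np.pi-.346))
ctrl.sleep(.2);print(ctrl.sense()["tcp_pos"].round(1),ctrl.sense()["ft_force"].round(1))
for z in(118,112,106,100,95,91,88):
    ctrl.servo_line([x,y,z],rate=60)
    s=ctrl.sense();F=np.array(s["ft_force"]);print(z,np.round(s["tcp_pos"],1),F.round(1),round(s["gripper_width"],3))
    if abs(F[2])>15 or np.hypot(F[0],F[1])>15: break
print(s["clock"])
```

```text
[528.8 -53.6 128.1] [ 0.4  0.2 -1. ]
118 [528.5 -53.6 117.5] [-0.   0.3 -0.3] 0.205
112 [528.6 -53.7 111.6] [-0.4  0.6 -0.6] 0.208
106 [528.6 -53.7 105.6] [-0.7 -1.1 -1.1] 0.205
100 [528.6 -53.6  99.6] [-0.5  0.4 -1. ] 0.207
95 [528.6 -53.6  94.7] [ 1.  -0.2 -1.5] 0.21
91 [528.7 -53.7  90.8] [ 0.3 -0.7  0.5] 0.204
88 [528.7 -53.7  87.8] [ 0.1 -0.2  0.6] 0.211
13.75
```

Run:
```python
from h import *
x,y=528.8,-53.7
for z in(85,83.8,83,82.4,81.8,81.2):
    ctrl.servo_line([x,y,z],rate=40)
    s=ctrl.sense();F=np.array(s["ft_force"]);print(z,np.round(s["tcp_pos"],1),F.round(1),round(s["gripper_width"],3))
    if F[2]>10: break
ctrl.open_gripper();ctrl.sleep(.2);print(np.round(ctrl.sense()["ft_force"],1))
ctrl.servo_line([x,y,125],rate=120)
ctrl.servo_line([x+15*.34,y+15*.94,200],rate=150)
f=ctrl.grab_frame("wrist");np.savez("w5.npz",**f);cv2.imwrite("pics/w5.png",f["color"][60:400,100:500])
print("pin",[(np.round(d["at"]).tolist(),round(d["score"],2)) for d in ctrl.search_frame("pin",f)])
h=cv2.cvtColor(f["color"],cv2.COLOR_BGR2HSV);w=cloud(f)
yl=(h[...,0]>20)&(h[...,0]<35)&(h[...,1]>150)&(abs(w[...,0]-x)<30)&(abs(w[...,1]-y)<30)
if yl.any(): print(np.percentile(w[yl],[5,50,95],axis=0).round(1))
print(ctrl.sense()["clock"])
```

```text
85 [528.7 -53.7  84.8] [ 0.1  0.2 -0.5] 0.204
83.8 [528.8 -53.7  83.8] [-0.1  0.1 -0.8] 0.208
83 [528.8 -53.7  83. ] [-0.6  1.6 -1.1] 0.206
82.4 [528.9 -53.7  82.8] [-2.  -0.4  6.8] 0.207
81.8 [528.9 -53.7  82.7] [-4.7  0.2 15.3] 0.203
[-0.5 -0.5  0.3]
pin [([526.0, -62.0, 100.0], 0.87)]
[[519.2 -62.9  90. ]
 [526.6 -55.  101.9]
 [534.8 -46.  103.1]]
17.1333
```

View pics/w5.png

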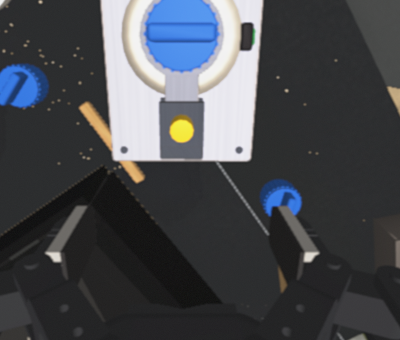

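Run:
```python
from h import *
x,y=503.2,-123.8
ctrl.goto([x,y,175],down(1.225))
ctrl.servo_line([x,y,108],rate=100)
print(np.round(ctrl.sense()["tcp_pos"],1),np.round(ctrl.sense()["ft_force"],1))
ctrl.close_gripper();ctrl.sleep(.1)
def st(a):
    s=ctrl.sense();print(a,round(jawnow()-1.225,3),np.round(s["ft_force"],1),np.round(s["wrist_torque"],2),round(s["gripper_width"],3),round(s["clock"],2));return s
s=st(0);p=[x,y,s["tcp_pos"][2]];t0=s["wrist_torque"][2]
for a in(.05,.1,.14,.18,.22):
    ctrl.servo_line(p,rate=100,rot=down(1.225+a)); ctrl.sleep(.1);s=st(a)
    if abs(s["wrist_torque"][2]-t0)>1: break
```

```text
[ 503.5 -123.9  108.5] [ 0.6 -0.2  0.2]
0 -0.0 [-1.  -0.8  1.5] [-0.1   0.1  -0.02] 0.122 19.98
0.05 0.049 [ 0.6 -0.8  1.4] [-0.1   0.03 -0.  ] 0.13 20.33
0.1 0.098 [-0.5 -5.3  1.8] [-1.14  0.31 -0.1 ] 0.126 20.68
0.14 0.137 [-0.9 -4.4  1.5] [-1.09  0.34 -0.57] 0.125 21.03
0.18 0.176 [-0.7 -4.7  1. ] [-1.09  0.33 -1.06] 0.123 21.38
```

Run:
```python
from h import *
x,y=503.2,-123.8
def st(a):
    s=ctrl.sense();print(a,round(jawnow()-1.225,3),np.round(s["ft_force"],1),np.round(s["wrist_torque"],2),round(s["gripper_width"],3),round(s["clock"],2));return s
p=[x,y,ctrl.sense()["tcp_pos"][2]]
for a in(0,-.12,-.2,-.27,-.4,-.55,-.7,-.85,-.98):
    ctrl.servo_line(p,rate=100,rot=down(1.225+a));s=st(a)
    if a<0 and s["wrist_torque"][2]>.9: print("stop");break
```

```text
0 0.002 [ 0.3  0.2 -0.5] [ 0.06 -0.07  0.04] 0.123 21.72
-0.12 -0.115 [ 0.5 -0.2 -1.1] [ 0.01 -0.04  0.04] 0.127 21.98
-0.2 -0.195 [ 0.3 -0.6 -0.3] [ 0.03 -0.01 -0.  ] 0.125 22.23
-0.27 -0.266 [ 0.7  0.  -0.6] [0.02 0.03 0.02] 0.126 22.48
-0.4 -0.395 [-0.1 -0.7 -1.2] [0.   0.01 0.04] 0.123 22.77
-0.55 -0.544 [-0.2 -0.5 -1. ] [0.02 0.   0.  ] 0.126 23.07
-0.7 -0.693 [ 0.1 -0.5 -1.9] [-0.01  0.07  0.01] 0.124 23.37
-0.85 -0.843 [ 0.7  0.4 -1.4] [-0.03 -0.    0.08] 0.124 23.67
-0.98 -0.973 [-0.4 -0.  -1.6] [0.04 0.02 0.08] 0.121 23.95
```

Free clockwise, at −0.97 rad. Now lift, watching the force.

Run:
```python
from h import *
x,y=503.2,-123.8
p0=ctrl.sense()["tcp_pos"][2]
for d in(1.5,3,6,12,25,45,70,95,120):
    ctrl.servo_line([x,y,p0+d],rate=60)
    s=ctrl.sense();F=s["ft_force"];print(d,np.round(s["tcp_pos"][2]-p0,1),np.round(F,1),round(s["gripper_width"],3))
    if F[2]<-15: print("held");break
ctrl.sleep(.4)
fs=[ctrl.grab_frame(n)for n in("wrist","scene")]
np.savez("w6.npz",**fs[0])
cv2.imwrite("pics/w6.png",cv2.resize(np.hstack([fs[0]["color"][:,80:480],fs[1]["color"][60:480,200:420][:360].copy() if 0 else cv2.resize(fs[1]["color"][100:310,200:400],(400,420))]),(800,420)))
for n,f in zip("ws",fs):
  for l in("cap","pin"): print(n,l,[(np.round(d["at"]).tolist(),round(d["score"],2)) for d in ctrl.search_frame(l,f)])
print(ctrl.sense()["clock"])
```

```text
1.5 1.6 [ 0.4  0.7 -1.6] 0.126
3 3.1 [ 0.2  0.3 -1.7] 0.127
6 6.2 [ 0.1  0.1 -1.3] 0.128
12 12.4 [-1.  -0.  -1.4] 0.124
25 25.4 [ 0.9 -0.5 -1.8] 0.129
45 45.2 [ 0.4 -0.9 -2.1] 0.124
70 70.1 [ 0.4 -0.8 -1.4] 0.123
95 95.1 [ 1.  -0.  -1.2] 0.127
120 120.1 [ 0.3 -0.5 -1.1] 0.124
w cap [([500.0, -107.0, 222.0], 0.93)]
w pin [([521.0, -57.0, 102.0], 0.66)]
s cap [([448.0, 101.0, 26.0], 0.97), ([668.0, -125.0, 28.0], 0.8), ([491.0, -104.0, 218.0], 0.63)]
s pin [([523.0, -47.0, 94.0], 0.57)]
28.2
```

View pics/w6.png

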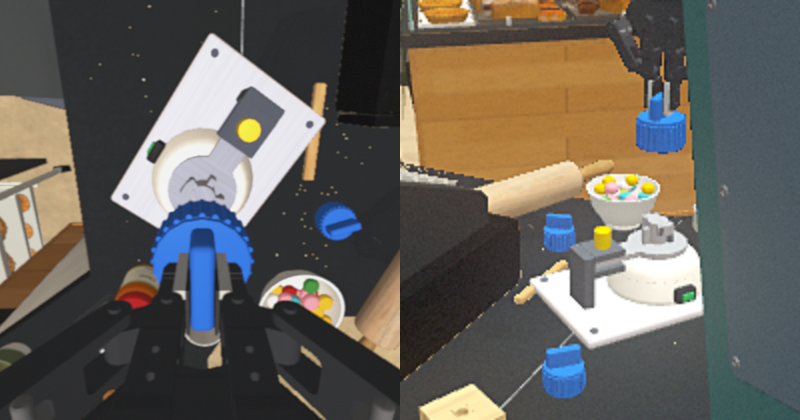

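The cap is held upright well above the hub. The pin head sits on the fork, top at about 102 mm.

Run:
```python
from rig import ctrl
print(ctrl.job_done(),ctrl.sense()["clock"])
```

```text
the job is handed in; nothing more can be done
the job is handed in; nothing more can be done
```

The cap is off and the job is handed in. `ctrl.job_done()` gives no verdict, so success rests on my own checks below.

- **Pin:** I took it from the wooden block and lowered it through the fork with no noticeable side force. It seated at the expected height with a push of about 15 N. In later pictures the top of its head reads about 102 mm, as it should when home, and the gripper is clear of it.
- **Cap direction:** Counter-clockwise it went about 0.1 rad, then the torque climbed steadily, so that is the wrong way. Clockwise it turned freely to 0.97 rad.
- **Lift:** The cap came straight up 120 mm with less than about 2 N of force. The last pictures show it upright and held, clear of the mixer, with the drive plate's ear still under the fork.
- **Time:** The clock read 28.2 s of the 48 s allowed at my last check before handing in.

**Disagreements:**
- The wrist camera placed things about 2 mm to one side of the arm's own position. I corrected for this by lining the pin up with the hole in the same picture.
- The networks' pin positions at the end were up to about 8 mm off the hole, and I put that down to their measuring only the visible surface. I trusted the seating height and the pictures instead.

I never went near the jar, timer or cutter, but I did not measure their positions again at the end.

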